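Put the toys away in the click-turn toy box

TASK

Put every toy that is out on the bench (green frog, red steel car, yellow-ended rattle, blue bricks; some may be missing today) away in the round toy box, each in the compartment whose floor disc has its colour: click the clear lid round by its orange knob until its window stands over that compartment, and set the toy down in it. Last of all click the lid shut, with its window squarely over the solid wooden sector, and leave the mug, tea tin, remote, bowl and book where they are.

Things in the scene. Friction and masses are not known exactly. Their poses are not given: they have to be found in the camera images.
- toybox: round beech box fixed to the bench, 335 mm across, 63 mm high. Origin: centre of underside. Five 72 degree wedge sectors parted by 5 mm walls 56 mm high: that centred on the box's +x is solid dark wood; those at +72, +144, +216, +288 degrees (counter-clockwise from above) are open compartments, floor at 6 mm height, 50 mm clear under the lid, from 30 to 160 mm from the axis
- lid (a joint): angle of the clear lid about the box's vertical axis, rad, counter-clockwise from above positive, no end stops. At 0 (or any whole turn) its window is over the solid sector: closed. It clicks into rest every 72 degrees (1.2566 rad), window exactly over a sector; let go within half a step it swings to the click by itself. About 0.11 N m takes it over. May start at any click
- lid_grip (a point): on the lid's axis, 93 mm above the bench, the height to grip: middle of the orange bar knob (60 mm long, 16 mm wide, from 68 to 113 mm high, on a white boss of 64 mm diameter) that turns the lid. This point's x axis runs along the bar and towards the window, y across the bar, z up
- lid_window (a point): centre of the lid's window, 105 mm from the axis, 64 mm above the bench, turning with the lid. The window is a missing 72 degree wedge of the lid with orange edges, from 32 mm from the axis to the rim; only through it can a sector be reached. The rest is a clear 5 mm plate, underside at 58 mm height
- closed_mark (a point): fixed point 105 mm from the axis over the middle of the solid sector, 64 mm above the bench: the window is here when the box is closed
- pad_green: green disc, 72 mm across, 1.5 mm thick, seen only (nothing touches it), on the floor in the middle of one compartment, 105 mm from the axis; marks it as the green compartment. Origin: centre of its underside, 6 mm above the bench. Which compartment has which colour varies
- pad_red: red disc, 72 mm across, 1.5 mm thick, seen only (nothing touches it), on the floor in the middle of one compartment, 105 mm from the axis; marks it as the red compartment. Origin: centre of its underside, 6 mm above the bench. Which compartment has which colour varies
- pad_yellow: yellow disc, 72 mm across, 1.5 mm thick, seen only (nothing touches it), on the floor in the middle of one compartment, 105 mm from the axis; marks it as the yellow compartment. Origin: centre of its underside, 6 mm above the bench. Which compartment has which colour varies
- pad_blue: blue disc, 72 mm across, 1.5 mm thick, seen only (nothing touches it), on the floor in the middle of one compartment, 105 mm from the axis; marks it as the blue compartment. Origin: centre of its underside, 6 mm above the bench. Which compartment has which colour varies
- frog: Origin: centre of the underside; x along its length, y across, z up when it stands as found. May be absent. Green plastic toy frog, 74 x 44 x 41 mm (eyes to 48 mm), about 90 g; sides upright and flat, to be held across y
- car: Origin: centre of the underside; x along its length, y across, z up when it stands as found. May be absent. Steel toy car, red with bare steel cabin, 80 x 38 x 39 mm, about 160 g, wheels do not turn; held across y: 36 mm
- rattle: Origin: centre of the underside; x along its length, y across, z up when it stands as found. May be absent. Beechwood rattle: bar 18 mm thick between two yellow blocks of 24 x 38 x 42 mm, 92 mm long over all, about 80 g; held by the bar between the blocks (44 mm free length, bar from 12 to 30 mm high)
- bricks: Origin: centre of the underside; x along its length, y across, z up when it stands as found. May be absent. Two blue plastic bricks pressed together one on the other, shifted 16 mm lengthwise, 80 x 32 x 38 mm (studs to 42 mm), about 70 g; held across y: 32 mm
- mug: empty white ceramic mug, 80 mm across, 92 mm high, with a handle; bystander. Origin: centre of the underside
- tea_tin: closed green tea tin, 72 mm across, 110 mm high; bystander. Origin: centre of the underside
- remote: black remote control, 165 x 45 x 18 mm, lying flat; bystander. Origin: centre of the underside
- bowl: blue ceramic bowl, 120 mm across, 50 mm high; bystander. Origin: centre of the underside
- book: blue book, 140 x 200 x 22 mm, lying flat; bystander. Origin: centre of the underside
Mind the look-alikes: they are no part of the job. Of the things that look like the frog, the smaller one is meant.

How it is judged (in metres and radians):
On the way:
1. every toy that is present lies in the compartment of its colour (horizontal distance between frog and pad_green below 0.075 m and height (world z) of each of frog, car, rattle, bricks below 0.05 m and horizontal distance between car and pad_red below 0.075 m and horizontal distance between rattle and pad_yellow below 0.075 m and horizontal distance between bricks and pad_blue below 0.075 m), for 0.2 s.
At the end, for the whole second after the job is handed in: every toy present lies in its colour's compartment (within 75 mm of the disc's centre seen from above, its origin lower than 50 mm) at rest, and the lid rests with its window over the solid sector, within 12 mm (all of step 1 and horizontal distance between lid_window and closed_mark below 0.012 m and velocity of joint lid between -0.1 and 0.1 rad/s and linear speed of each of frog, car, rattle, bricks below 0.05 m/s); the robot touches nothing.
It fails at once if the mug is moved more than 40 mm or tipped (distance of mug from where it was at the start of the episode above 0.04 m or angle between mug's own z axis and vertical above 0.5 rad).
It fails at once if the tea tin is moved more than 40 mm or tipped (distance of tea_tin from where it was at the start of the episode above 0.04 m or angle between tea_tin's own z axis and vertical above 0.5 rad).
It fails at once if the remote is moved more than 40 mm or tipped (distance of remote from where it was at the start of the episode above 0.04 m or angle between remote's own z axis and vertical above 0.5 rad).
It fails at once if the bowl is moved more than 40 mm or tipped (distance of bowl from where it was at the start of the episode above 0.04 m or angle between bowl's own z axis and vertical above 0.5 rad).
It fails at once if the book is moved more than 40 mm or tipped (distance of book from where it was at the start of the episode above 0.04 m or angle between book's own z axis and vertical above 0.5 rad).
Of frog, car, rattle, bricks only 3 to 4 are there at a start; the rules pass over those that are not, and their reading is None.
At some moment in a run one of frog, car, rattle, bricks may be knocked a few centimetres aside while the robot is not near it.
Once in a run the grip may slacken for a moment while it holds something.
It also fails if it takes over 210 s, if anything falls off the work surface, if the arm or the gripper's body presses on something with over 40 N, if the wrist force passes 120 N, or if a joint passes its speed limit or range.

ROBOT

A 6-joint arm with a two-finger parallel gripper is mounted at the origin on the work surface. World frame = base frame: x ahead of the robot, y to its left, z up, the work surface at z = 0. Lengths are in m, angles in degrees, forces in N, time in s.
With the tool pointing down it reaches from about 0.4 to 0.825 m from the base axis. Payload 7 kg.
Tool frame: the origin (TCP) lies on the centre line of the jaws, within the pads' length; the fingertips stand 22 mm ahead of it and the grasp point (between the pads) lies 3 mm ahead of it (ctrl.finger_overhang is the distance from the TCP to the fingertips, in m); z points along the fingers, y is the line along which they close (so a half turn about z gives the same grasp; the last joint's range is limited). The gripper opens to 88 mm and grips with 3 to 60 N. Pads are 19 mm wide; open, the fingers measure 130 mm over their backs; the gripper's body (78 mm by 193 mm) begins 47 mm behind the grasp point.
Start: joints at [-57.061, 20.546, 0.682, 0, -70.136, -16.507], TCP at [0.191, -0.647, 0.249] pointing down, gripper open.
Joint ranges: [-176.03, 176.03], [-82.01, 121.73], [-58.28, 71.71], [-173.87, 95.51], [-174.79, -0.11], [-173.66, 173.66]. Speed limits (degrees/s): [136.94, 136.94, 172.46, 180, 180, 180].

INTERFACE

Orientations are given as [roll, pitch, yaw] about the fixed x, y, z axes, in that order (R = Rz(yaw) Ry(pitch) Rx(roll)).
In Python, from plant import ctrl gives the robot as it stands. The module is installed in compiled form; this text tells all that it offers.
- The arm moves only by the shell command python3 -m creep 'ROWS'. ROWS is JSON, a list of rows, each an object with "grip": the closure, from 0 (fully open) to 1 (shut); "delta_pos": the shift along the tool's x, y, z scaled (see below), a list of three; "rotation": the turn, a rotation vector about the tool's x, y, z scaled (see below), a list of three. A call has 1 to 5 rows; each row is the pose to reach, as a shift and turn from the pose commanded when the call began, along the tool's axes at that moment; what a row does not reach only later rows make up. The controller multiplies each number of a shift by 10 cm and each number of a turn by pi/2 rad. A row lasts 1/10 s, in which the tool goes at most 50 mm and 8.59 degrees, less where a joint would pass 70% of its speed; a pose out of reach is approached as far as the arm can. A call with a number of a shift or a turn outside -1 to 1 is refused whole. A call with a gripper value outside its range is refused whole. The fingers move at their own pace and stop on an object; the grip force is fixed at half the most. Time passes only in rows, so rows that repeat a pose let the fingers close. It gives the time, the measured TCP pose, the force, the opening and the grip force at its end, in the units of the state.
- ctrl.get_obs(): the state, without advancing time (a new reading comes with each control period).
- ctrl.snapshot(name): name is "scene" or "top" or "wrist"; returns a dict with "color" (384x512x3 uint8, red, green, blue), "intrinsics" (3x3 intrinsics, pixels), "R" (3x3) and "t" (3): a world point X has camera coordinates R X + t. Camera axes: x right, y down, z forward; pixel columns grow to the right and rows downward; lengths in m; the calibration is good to about 2 mm. A picture is of the moment at which its call begins. There is no depth.
- ctrl.close_job(): hands the job in; it is judged then, once.
The state is a dict: "clock": time; "joint_pos": joint angles; "qvel": joint speeds; "tau": joint torques, N m; "tool_pos": TCP position; "orientation": TCP orientation; "force": force on the tool from outside, world axes, zero at the start; "moment": the same for the moment, N m; "opening": finger opening in m; "gripper_force": force on a finger pad.
Only numpy, scipy, OpenCV 4.12 (cv2) and the standard library are available. Lean on these libraries where they do the work, as an engineer would, in place of code of your own. Each camera call takes 0.05 s, during which the arm holds its last target. There are 200 camera calls.

## Working session

There is one attempt and no reset: what is moved stays moved. The work goes in short steps, Python scripts to look and compute and a shell command to move; the robot and the scene stay as the last step left them, time stands still between calls to the robot, and variables do not carry over. Pictures are saved under pics/ and viewed, at most 14 in all, crops included, and the job is handed in when it is done.

```bash
mkdir -p pics
cat > h.py <<'E'
import numpy as np, cv2, sys
from plant import ctrl
from scipy.spatial.transform import Rotation as Ro
def snap(n,f=None):
    s=ctrl.snapshot(n)
    if f: cv2.imwrite('pics/'+f,cv2.cvtColor(s['color'],cv2.COLOR_RGB2BGR))
    np.savez('/tmp/'+n,**s); return s
def load(n): return np.load('/tmp/'+n+'.npz')
def ray(s,u,v,z):
    R,t,K=s['R'],s['t'],s['intrinsics']
    c=-R.T@t; d=R.T@np.linalg.inv(K)@np.array([u,v,1.]); return c+d*(z-c[2])/d[2]
def pix(s,X):
    p=s['intrinsics']@(s['R']@np.array(X)+s['t']); return p[:2]/p[2]
def go(x,y,z,yaw):
    "rows-units from current pose to a tool-down pose with tool y axis (closing line) at world angle yaw deg"
    o=ctrl.get_obs(); p=np.array(o['tool_pos']); R=Ro.from_euler('xyz',o['orientation'],degrees=True).as_matrix()
    best=None
    for k in (0,180):
        a=np.radians(yaw+k); yv=np.array([np.cos(a),np.sin(a),0]); zv=np.array([0,0,-1.]); xv=np.cross(yv,zv)
        rv=Ro.from_matrix(R.T@np.c_[xv,yv,zv]).as_rotvec()
        if best is None or np.linalg.norm(rv)<np.linalg.norm(best): best=rv
    print('delta',np.round(R.T@(np.array([x,y,z])-p)/.1,3),'rot',np.round(best/(np.pi/2),3),'deg',round(np.degrees(np.linalg.norm(best)),1),'j6',round(o['joint_pos'][5],1),'t',o['clock'],'pos',np.round(p,3))
E
python3 - <<'E'
from h import *
for n in ('scene','top','wrist'):
    s=snap(n,n+'0.png'); print(n,np.round(-s['R'].T@s['t'],3),s['intrinsics'][0,0])
print(ctrl.get_obs())
a=[cv2.resize(cv2.imread(f'pics/{n}0.png'),(800,600)) for n in('scene','top')]
for n,i in zip(('scene','top'),a): cv2.imwrite(f'pics/{n}0b.png',i)
E
```

```text
scene [ 1.231 -0.642  1.016] 417.90361887440883
top [0.388 0.006 1.392] 441.08834764980514
wrist [ 0.129 -0.665  0.385] 334.2337225959298
{'clock': 0.15, 'joint_pos': array([-5.70593103e+01,  2.05833494e+01,  6.46888163e-01, -1.66537327e-02,
       -7.01349401e+01, -1.65083308e+01]), 'qvel': array([-0.01282275, -0.07590707,  0.10161544,  0.09572731,  0.0442279 ,
        0.03981936]), 'tau': array([-1.46977502e-03, -5.83275568e+01,  2.93292081e+01,  7.00133711e+00,
        8.79495987e-03, -1.14109789e-04]), 'tool_pos': array([ 0.19085933, -0.64710798,  0.24782446]), 'orientation': array([ 1.79927093e+02, -5.27889865e-03, -1.63573306e+02]), 'force': array([-0.11550016,  0.66408489, -0.56516864]), 'moment': array([-0.02680493,  0.06059543, -0.00226028]), 'gripper_force': 0.0, 'opening': 0.08755841835019479}
```

View pics/top0b.png

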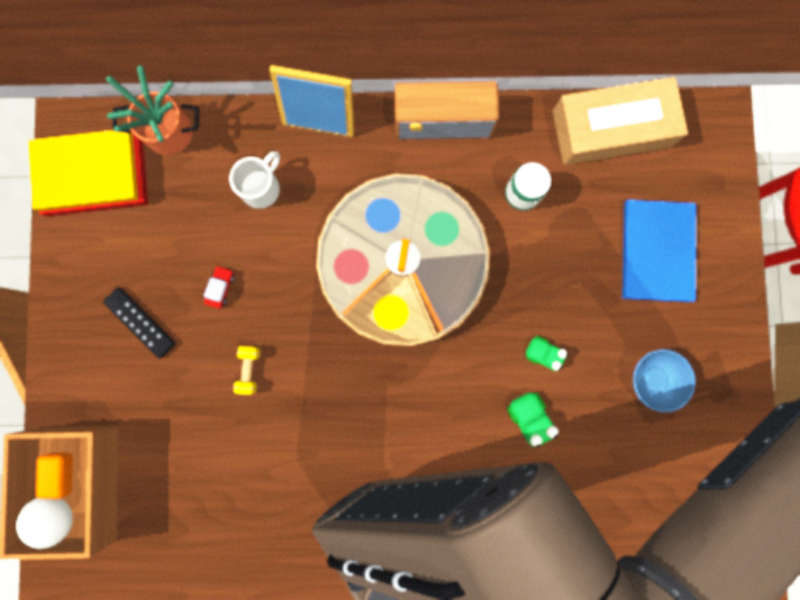

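View pics/scene0b.png

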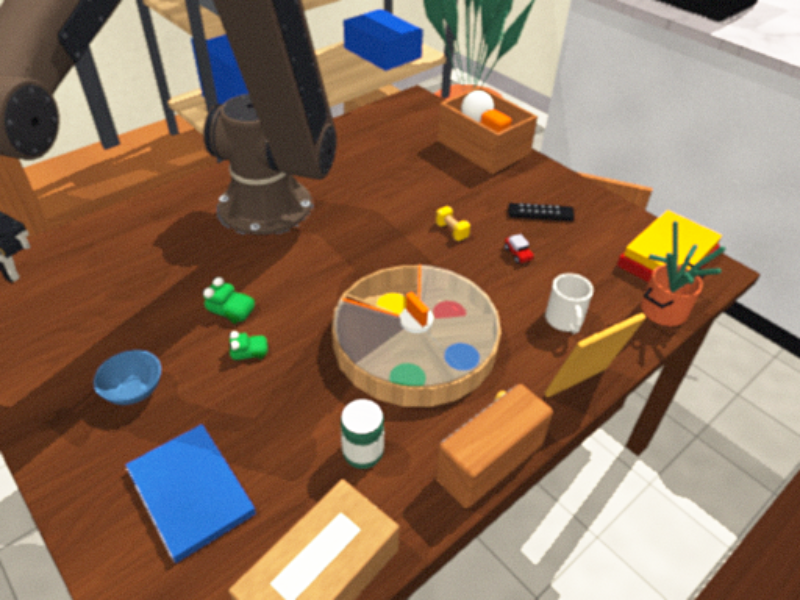

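The top view (800x600 scale) shows the box at (403,258), with its window over yellow. The discs are green (441,228), blue (382,214), red (351,266) and yellow (391,312). The car is at (218,287) and the rattle at (246,370). There are two frogs, at (545,352) and (533,418). No bricks are in sight. The frog at (545,352) is the smaller, about 40 px ≈ 76 mm, so it fits the 74 mm given. I'll measure these and enlarge the frogs.

```bash
cat > meas.py <<'E'
from h import *
def blobs(s,lo,hi,amin=40):
    hsv=cv2.cvtColor(s['color'],cv2.COLOR_RGB2HSV); m=cv2.inRange(hsv,np.array(lo),np.array(hi))
    m=cv2.morphologyEx(m,cv2.MORPH_CLOSE,np.ones((3,3)))
    return [c for c in cv2.findContours(m,cv2.RETR_EXTERNAL,cv2.CHAIN_APPROX_NONE)[0] if cv2.contourArea(c)>amin]
def show(s,name,lo,hi,z,amin=40):
    for c in blobs(s,lo,hi,amin):
        P=np.array([ray(s,u,v,z)[:2] for u,v in c[:,0]]).astype(np.float32)
        (cx,cy),(w,h),a=cv2.minAreaRect(P)
        if w<h: w,h,a=h,w,a+90
        px=c[:,0].mean(0)
        if max(w,h)<.25: print(name,'px',np.round(px),'c',round(cx,3),round(cy,3),'size',round(w*1e3),round(h*1e3),'long axis deg',round(a%180,1))
if __name__=='__main__':
    s=load('top')
    show(s,'green',(55,120,60),(85,255,255),.03)
    show(s,'yellow',(24,150,120),(34,255,255),.03)
    show(s,'red',(172,120,80),(180,255,255),.03);show(s,'red0',(0,190,120),(5,255,255),.03)
    show(s,'paleDiscs red',(170,60,80),(180,180,255),.007,80)
    show(s,'discgreen',(60,60,60),(85,180,255),.007,80)
    show(s,'discblue',(100,80,60),(115,255,255),.007,80)
    show(s,'knob',(8,180,150),(20,255,255),.113,15)
    show(s,'knobwhite',(0,0,225),(180,30,255),.068,40)
    i=cv2.cvtColor(s['color'],cv2.COLOR_RGB2BGR)[200:300,300:400]
    cv2.imwrite('pics/frogs.png',cv2.resize(i,(500,500),interpolation=cv2.INTER_CUBIC))
E
python3 meas.py
```

```text
green px [340. 268.] c 0.269 -0.257 size 98 67 long axis deg 25.1
green px [348. 226.] c 0.395 -0.288 size 74 48 long axis deg 62.2
green px [282. 146.] c 0.649 -0.088 size 58 58 long axis deg 134.1
green px [92. 69.] c 0.922 0.514 size 135 111 long axis deg 164.5
yellow px [ 30. 306.] c 0.174 0.684 size 65 34 long axis deg 178.7
yellow px [156. 248.] c 0.34 0.303 size 40 24 long axis deg 88.9
yellow px [158. 226.] c 0.407 0.299 size 37 24 long axis deg 88.9
yellow px [250. 200.] c 0.482 0.016 size 70 68 long axis deg 134.0
yellow px [ 51. 108.] c 0.784 0.635 size 203 144 long axis deg 95.9
yellow px [198.  48.] c 0.972 0.173 size 164 11 long axis deg 78.7
red px [225. 170.] c 0.577 0.096 size 57 53 long axis deg 179.2
red0 px [143. 175.] c 0.565 0.348 size 40 28 long axis deg 62.5
red0 px [503. 139.] c 0.662 -0.769 size 199 79 long axis deg 175.6
red0 px [ 70. 123.] c 0.725 0.581 size 247 125 long axis deg 129.5
paleDiscs red px [224. 170.] c 0.58 0.097 size 58 54 long axis deg 179.2
discgreen px [282. 146.] c 0.654 -0.091 size 67 65 long axis deg 89.0
discgreen px [89. 67.] c 0.936
[... 1245 characters left out ...]
nobwhite px [504. 198.] c 0.474 -0.753 size 43 19 long axis deg 0.5
knobwhite px [137. 185.] c 0.531 0.354 size 38 31 long axis deg 161.9
knobwhite px [263. 166.] c 0.581 -0.029 size 61 24 long axis deg 166.5
knobwhite px [252. 164.] c 0.589 0.01 size 62 29 long axis deg 175.8
knobwhite px [496. 134.] c 0.669 -0.741 size 53 37 long axis deg 162.3
knobwhite px [328. 125.] c 0.704 -0.228 size 49 21 long axis deg 34.7
knobwhite px [340. 115.] c 0.735 -0.267 size 69 67 long axis deg 133.9
knobwhite px [162. 112.] c 0.75 0.277 size 98 84 long axis deg 99.9
knobwhite px [400.  73.] c 0.866 -0.456 size 145 43 long axis deg 98.7
knobwhite px [497.  81.] c 0.828 -0.758 size 185 94 long axis deg 179.0
```

View pics/frogs.png

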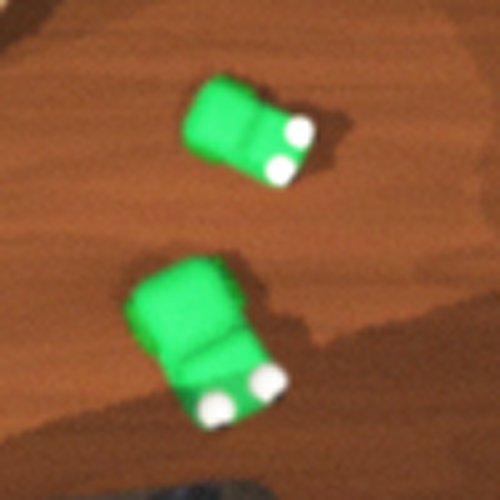

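The enlarged crop shows the smaller frog on top, its eyes towards lower right. Its body is 74x48 mm, which matches the 74x44 mm given. The large frog below, over 100 mm, is the look-alike.

The discs give a box centre of about (0.586,-0.010), with all disc radii between 104 and 108 mm. The sectors are at green -50°, blue 22°, red 94°, yellow 166° and solid -122°. The window is over yellow, so the rattle goes first.

```bash
python3 -m creep '[{"grip":0,"delta_pos":[0,0,0],"rotation":[0,0,0.182]},{"grip":0,"delta_pos":[0,0,0],"rotation":[0,0,0.182]},{"grip":0,"delta_pos":[0,0,0],"rotation":[0,0,0.182]}]'
python3 -m creep '[{"grip":0,"delta_pos":[-1,1,0],"rotation":[0,0,0]},{"grip":0,"delta_pos":[-1,1,0],"rotation":[0,0,0]},{"grip":0,"delta_pos":[-1,1,0],"rotation":[0,0,0]},{"grip":0,"delta_pos":[-1,1,0],"rotation":[0,0,0]}]'
python3 -m creep '[{"grip":0,"delta_pos":[-1,1,0],"rotation":[0,0,0]},{"grip":0,"delta_pos":[-1,1,0],"rotation":[0,0,0]},{"grip":0,"delta_pos":[-1,1,0],"rotation":[0,0,0]},{"grip":0,"delta_pos":[-1,1,0],"rotation":[0,0,0]}]'
python3 -m creep '[{"grip":0,"delta_pos":[-1,1,0],"rotation":[0,0,0]},{"grip":0,"delta_pos":[-1,1,0],"rotation":[0,0,0]},{"grip":0,"delta_pos":[-1,1,0],"rotation":[0,0,0]},{"grip":0,"delta_pos":[-1,1,0],"rotation":[0,0,0]}]'
for i in 1 2 3 4; do python3 -m creep '[{"grip":0,"delta_pos":[0,1,0],"rotation":[0,0,0]},{"grip":0,"delta_pos":[0,1,0],"rotation":[0,0,0]},{"grip":0,"delta_pos":[0,1,0],"rotation":[0,0,0]}]'; done
python3 -c "
from h import *
go(.373,.301,.2,86.6)"
```

```text
clock: 0.45
tool_pos: [0.1909, -0.6472, 0.2482]
orientation: [180.0, -0.0, 179.9]
force: [-0.6, 0.0, -0.2]
opening: 0.0881
gripper_force: 0.0
clock: 0.85
tool_pos: [0.2938, -0.5445, 0.2489]
orientation: [180.0, 0.1, -179.5]
force: [-0.6, -0.1, 0.1]
opening: 0.0877
gripper_force: 0.0
clock: 1.25
tool_pos: [0.3935, -0.4446, 0.2487]
orientation: [180.0, 0.0, -179.5]
force: [-0.4, -0.4, -0.1]
opening: 0.0875
gripper_force: 0.0
clock: 1.65
tool_pos: [0.4934, -0.3447, 0.2483]
orientation: [180.0, 0.0, -179.5]
force: [-0.9, 0.2, 0.1]
opening: 0.0877
gripper_force: 0.0
clock: 1.95
tool_pos: [0.4902, -0.2437, 0.2488]
orientation: [180.0, 0.0, -179.6]
force: [-0.1, 0.5, 0.6]
opening: 0.0874
gripper_force: 0.0
clock: 2.25
tool_pos: [0.4905, -0.1439, 0.249]
orientation: [180.0, 0.1, -179.6]
force: [0.2, -0.1, 0.9]
opening: 0.0876
gripper_force: 0.0
clock: 2.55
tool_pos: [0.4907, -0.044, 0.2489]
orientation: [180.0, 0.1, -179.6]
force: [-0.3, -0.7, 0.1]
opening: 0.0879
gripper_force: 0.0
clock: 2.85
tool_pos: [0.4909, 0.0559, 0.2487]
orientation: [180.0, 0.0, -179.6]
force: [-0.2, -0.8, 0.5]
opening: 0.0877
gripper_force: 0.0
delta [1.163 2.459 0.488] rot [0.    0.    0.042] deg 3.8 j6 -118.9 t 2.85 pos [0.491 0.056 0.249]
```

```bash
python3 -m creep '[{"grip":0,"delta_pos":[0.5,1,0],"rotation":[0,0,0]},{"grip":0,"delta_pos":[0.5,1,0],"rotation":[0,0,0]},{"grip":0,"delta_pos":[0.5,1,0],"rotation":[0,0,0]}]' >/dev/null
python3 -m creep '[{"grip":0,"delta_pos":[0.5,1,0],"rotation":[0,0,0]},{"grip":0,"delta_pos":[0.5,1,0],"rotation":[0,0,0]},{"grip":0,"delta_pos":[0.5,1,0],"rotation":[0,0,0]}]' >/dev/null
python3 -m creep '[{"grip":0,"delta_pos":[0.16,0.45,0.49],"rotation":[0,0,0.042]},{"grip":0,"delta_pos":[0.16,0.45,0.49],"rotation":[0,0,0.042]},{"grip":0,"delta_pos":[0.16,0.45,0.49],"rotation":[0,0,0.042]},{"grip":0,"delta_pos":[0.16,0.45,0.49],"rotation":[0,0,0.042]}]'
python3 - <<'E'
from meas import *
s=snap('wrist','w1.png'); show(s,'Y wrist',(22,150,100),(36,255,255),.042)
t=snap('top','t1.png'); show(t,'Y top',(24,150,120),(34,255,255),.042)
show(t,'red top',(0,190,120),(5,255,255),.03)
b=pix(s,[.37,.3,.042]);print(b)
E
```

```text
clock: 3.85
tool_pos: [0.3749, 0.2969, 0.1996]
orientation: [-179.9, -0.0, 176.3]
force: [0.4, -0.2, 0.6]
opening: 0.0875
gripper_force: 0.0
Y wrist px [260. 209.] c 0.405 0.299 size 36 30 long axis deg 86.4
Y wrist px [263. 139.] c 0.341 0.306 size 36 24 long axis deg 86.4
Y top px [ 28. 304.] c 0.179 0.681 size 65 27 long axis deg 178.3
Y top px [250. 200.] c 0.481 0.015 size 68 67 long axis deg 179.0
Y top px [ 51. 108.] c 0.781 0.63 size 201 143 long axis deg 95.8
Y top px [198.  48.] c 0.967 0.171 size 162 11 long axis deg 78.6
red top px [142. 175.] c 0.567 0.347 size 38 26 long axis deg 62.5
red top px [503. 139.] c 0.662 -0.769 size 199 79 long axis deg 175.6
red top px [ 70. 123.] c 0.725 0.581 size 247 125 long axis deg 129.5
[258.13097662 170.74878777]
```

View pics/w1.png

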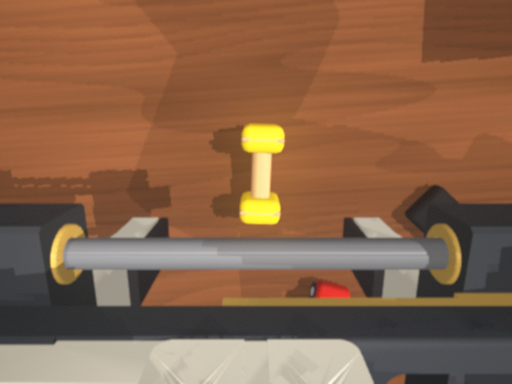

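View pics/t1.png

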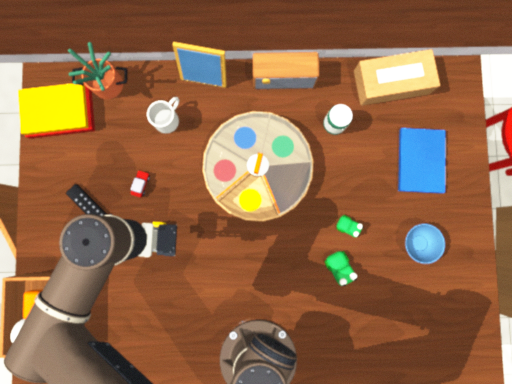

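The wrist view shows the rattle with yellow blocks at (263,139) and (260,209), centre (0.374,0.302). The top view shows the now-clear right side, and there are no bricks anywhere. I'll grasp the rattle.

```bash
python3 -m creep '[{"grip":0.3,"delta_pos":[0,0.06,0.9],"rotation":[0,0,0]},{"grip":0.3,"delta_pos":[0,0.06,0.9],"rotation":[0,0,0]},{"grip":0.3,"delta_pos":[0,0.06,0.9],"rotation":[0,0,0]}]'
python3 -m creep '[{"grip":0.3,"delta_pos":[0,0,0.3],"rotation":[0,0,0]},{"grip":0.3,"delta_pos":[0,0,0.6],"rotation":[0,0,0]},{"grip":0.3,"delta_pos":[0,0,0.83],"rotation":[0,0,0]},{"grip":0.3,"delta_pos":[0,0,0.83],"rotation":[0,0,0]}]'
python3 -m creep '[{"grip":1,"delta_pos":[0,0,0],"rotation":[0,0,0]},{"grip":1,"delta_pos":[0,0,0],"rotation":[0,0,0]},{"grip":1,"delta_pos":[0,0,0],"rotation":[0,0,0]},{"grip":1,"delta_pos":[0,0,0],"rotation":[0,0,0]},{"grip":1,"delta_pos":[0,0,0],"rotation":[0,0,0]}]'
python3 -m creep '[{"grip":1,"delta_pos":[0,0,-0.2],"rotation":[0,0,0]},{"grip":1,"delta_pos":[0,0,-0.5],"rotation":[0,0,0]},{"grip":1,"delta_pos":[0,0,-1],"rotation":[0,0,0]},{"grip":1,"delta_pos":[0,0,-1],"rotation":[0,0,0]}]'
python3 -c "
from h import *
go(.484,.016,.15,75.6)"
```

```text
clock: 4.25
tool_pos: [0.3734, 0.3006, 0.1063]
orientation: [-179.6, -0.2, 176.2]
force: [-0.5, -0.9, 0.0]
opening: 0.0691
gripper_force: 0.0
clock: 4.65
tool_pos: [0.3747, 0.3029, 0.0263]
orientation: [-179.9, -0.1, 176.2]
force: [0.1, -0.7, 0.8]
opening: 0.0617
gripper_force: 0.0
clock: 5.15
tool_pos: [0.3746, 0.304, 0.0272]
orientation: [179.9, 0.0, 176.3]
force: [0.1, -0.1, -0.3]
opening: 0.0268
gripper_force: 0.0
clock: 5.55
tool_pos: [0.3765, 0.3067, 0.1325]
orientation: [179.5, 0.3, 176.4]
force: [-0.5, -0.2, -0.2]
opening: 0.0176
gripper_force: 29.9
delta [-1.258 -2.831 -0.191] rot [0.006 0.003 0.12 ] deg 10.8 j6 -156.2 t 5.55 pos [0.377 0.307 0.133]
```

Run:
```python
from meas import *
o=ctrl.get_obs();print(o['opening'],o['gripper_force'])
s=snap('wrist','w2.png')
```

```text
0.017555314054631555 29.85628992319107
```

View pics/w2.png

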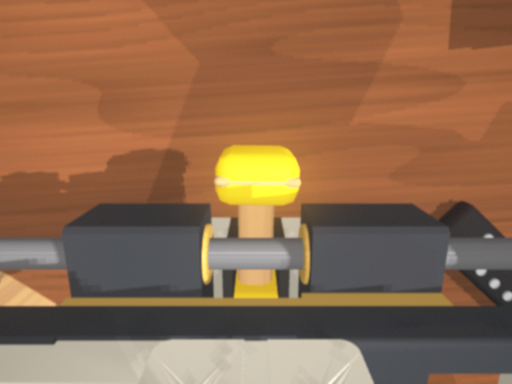

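The rattle is held level by its bar, with the near block at (258,180). I'll carry it to the yellow window.

```bash
python3 -m creep '[{"grip":1,"delta_pos":[-0.4,-1,-0.3],"rotation":[0,0,0]},{"grip":1,"delta_pos":[-0.4,-1,-0.3],"rotation":[0,0,0]},{"grip":1,"delta_pos":[-0.4,-1,-0.3],"rotation":[0,0,0]},{"grip":1,"delta_pos":[-0.4,-1,-0.3],"rotation":[0,0,0]}]' >/dev/null
python3 -m creep '[{"grip":1,"delta_pos":[-0.4,-1,0],"rotation":[0,0,0]},{"grip":1,"delta_pos":[-0.4,-1,0],"rotation":[0,0,0]},{"grip":1,"delta_pos":[-0.4,-1,0],"rotation":[0,0,0]},{"grip":1,"delta_pos":[-0.4,-1,0],"rotation":[0,0,0]}]' >/dev/null
python3 -m creep '[{"grip":1,"delta_pos":[-0.45,-0.8,0],"rotation":[0,0,0.12]},{"grip":1,"delta_pos":[-0.45,-0.8,0],"rotation":[0,0,0.12]},{"grip":1,"delta_pos":[-0.45,-0.8,0],"rotation":[0,0,0.12]},{"grip":1,"delta_pos":[-0.45,-0.8,0],"rotation":[0,0,0.12]}]'
python3 - <<'E'
from meas import *
go(.484,.016,.05,75.6)
s=snap('wrist','w3.png');
E
```

```text
clock: 6.8
tool_pos: [0.481, 0.0167, 0.1558]
orientation: [-180.0, -0.1, 165.4]
force: [-0.2, 1.0, -0.9]
opening: 0.0173
gripper_force: 29.9
delta [-3.100e-02  1.000e-03  1.058e+00] rot [-0.    -0.001 -0.002] deg 0.2 j6 -130.0 t 6.8 pos [0.481 0.017 0.156]
```

View pics/w3.png

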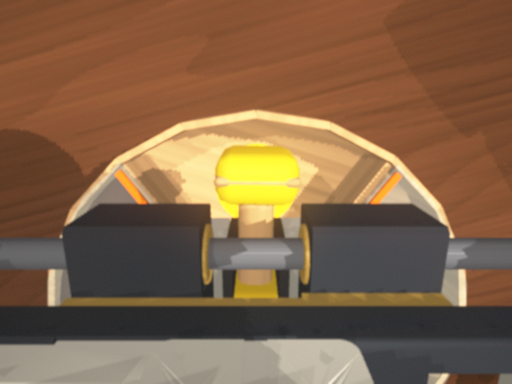

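The rattle is centred between the orange edges at (130,188) and (385,188), so I can lower it.

```bash
python3 -m creep '[{"grip":1,"delta_pos":[-0.03,0,0.4],"rotation":[0,0,0]},{"grip":1,"delta_pos":[-0.03,0,0.8],"rotation":[0,0,0]},{"grip":1,"delta_pos":[-0.03,0,1],"rotation":[0,0,0]},{"grip":1,"delta_pos":[-0.03,0,1],"rotation":[0,0,0]}]' | egrep 'pos|force'
python3 -m creep '[{"grip":1,"delta_pos":[0,0,0.05],"rotation":[0,0,0]},{"grip":1,"delta_pos":[0,0,0.08],"rotation":[0,0,0]},{"grip":1,"delta_pos":[0,0,0.08],"rotation":[0,0,0]}]'| egrep 'pos|force'
```

```text
tool_pos: [0.4821, 0.0164, 0.0543]
force: [0.7, 1.0, -0.1]
gripper_force: 30.0
tool_pos: [0.4847, 0.0167, 0.0512]
force: [-6.6, 2.7, 18.9]
gripper_force: 30.0
```

```bash
python3 -m creep '[{"grip":0.6,"delta_pos":[0,0,-0.02],"rotation":[0,0,0]},{"grip":0.6,"delta_pos":[0,0,-0.02],"rotation":[0,0,0]},{"grip":0.5,"delta_pos":[0,0,-0.02],"rotation":[0,0,0]},{"grip":0.5,"delta_pos":[0,0,-0.02],"rotation":[0,0,0]},{"grip":0.5,"delta_pos":[0,0,-0.02],"rotation":[0,0,0]}]'| egrep 'pos|force|open'
python3 -m creep '[{"grip":0.5,"delta_pos":[0,0,-0.3],"rotation":[0,0,0]},{"grip":0.5,"delta_pos":[0,0,-0.6],"rotation":[0,0,0]},{"grip":0.5,"delta_pos":[0,0,-1],"rotation":[0,0,0]},{"grip":0.5,"delta_pos":[0,0,-1],"rotation":[0,0,0]}]'| egrep 'pos|force|open'
python3 - <<'E'
from meas import *
s=snap('wrist','w4.png')
show(s,'Y wrist',(22,150,100),(36,255,255),.048)
go(.586,-.01,.16,75.6)
E
```

```text
tool_pos: [0.4839, 0.0155, 0.0506]
force: [-0.2, -1.1, -0.3]
opening: 0.0432
gripper_force: 0.0
tool_pos: [0.4868, 0.0162, 0.1553]
force: [0.5, -0.1, 0.4]
opening: 0.0436
gripper_force: 0.0
Y wrist px [254. 182.] c 0.482 0.017 size 86 61 long axis deg 165.5
delta [-1.039e+00  1.000e-03 -6.600e-02] rot [ 0.002  0.003 -0.001] deg 0.3 j6 -129.7 t 8.5 pos [0.485 0.016 0.153]
```

View pics/w4.png

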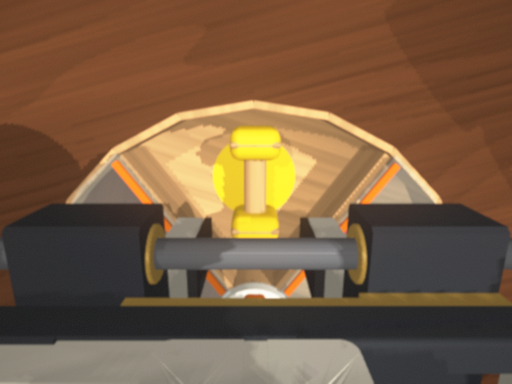

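The rattle lies flat on the yellow disc, with its bar at (255,185). Next I'll move above the knob and make a half turn for joint-6 room.

```bash
python3 -m creep '[{"grip":0.4,"delta_pos":[-1,0,-0.15],"rotation":[0,0,0]},{"grip":0.4,"delta_pos":[-1,0,-0.15],"rotation":[0,0,0]},{"grip":0.4,"delta_pos":[-1,0,-0.15],"rotation":[0,0,0]}]'| egrep 'pos'
python3 -m creep '[{"grip":0.4,"delta_pos":[0,0,0],"rotation":[0,0,-0.47]},{"grip":0.4,"delta_pos":[0,0,0],"rotation":[0,0,-0.47]},{"grip":0.4,"delta_pos":[0,0,0],"rotation":[0,0,-0.47]},{"grip":0.4,"delta_pos":[0,0,0],"rotation":[0,0,-0.47]},{"grip":0.4,"delta_pos":[0,0,0],"rotation":[0,0,-0.47]}]'| egrep 'orie'
python3 -m creep '[{"grip":0.4,"delta_pos":[0,0,0],"rotation":[0,0,-0.47]},{"grip":0.4,"delta_pos":[0,0,0],"rotation":[0,0,-0.47]},{"grip":0.4,"delta_pos":[0,0,0],"rotation":[0,0,-0.47]},{"grip":0.4,"delta_pos":[0,0,0],"rotation":[0,0,-0.47]},{"grip":0.4,"delta_pos":[0,0,0],"rotation":[0,0,-0.47]}]'| egrep 'orie'
python3 -m creep '[{"grip":0.4,"delta_pos":[0,0,0],"rotation":[0,0,-0.47]},{"grip":0.4,"delta_pos":[0,0,0],"rotation":[0,0,-0.47]},{"grip":0.4,"delta_pos":[0,0,0],"rotation":[0,0,-0.47]},{"grip":0.4,"delta_pos":[0,0,0],"rotation":[0,0,-0.47]},{"grip":0.4,"delta_pos":[0,0,0],"rotation":[0,0,-0.47]}]'| egrep 'orie'
python3 -m creep '[{"grip":0.4,"delta_pos":[0,0,0],"rotation":[0,0,-0.47]},{"grip":0.4,"delta_pos":[0,0,0],"rotation":[0,0,-0.47]},{"grip":0.4,"delta_pos":[0,0,0],"rotation":[0,0,-0.47]},{"grip":0.4,"delta_pos":[0,0,0],"rotation":[0,0,-0.47]},{"grip":0.4,"delta_pos":[0,0,0],"rotation":[0,0,-0.47]}]'| egrep 'orie'
python3 -m creep '[{"grip":0.4,"delta_pos":[0,0,0],"rotation":[0,0,-0.12]},{"grip":0.4,"delta_pos":[0,0,0],"rotation":[0,0,-0.12]},{"grip":0.4,"delta_pos":[0,0,0],"rotation":[0,0,-0.12]}]'
python3 - <<'E'
from meas import *
go(.586,-.01,.096,75.6)
s=snap('wrist','w5.png'); show(s,'knob',(5,180,120),(18,255,255),.113,80)
print(pix(s,[.586,-.01,.113]))
E
```

```text
tool_pos: [0.5853, -0.0106, 0.1646]
orientation: [180.0, -0.1, -151.9]
orientation: [179.9, -0.1, -109.6]
orientation: [179.9, 0.0, -67.3]
orientation: [179.9, 0.1, -25.0]
clock: 11.1
tool_pos: [0.5799, -0.0097, 0.1642]
orientation: [179.9, 0.1, -14.5]
force: [-0.4, -0.1, -1.3]
opening: 0.0525
gripper_force: 0.0
delta [ 0.061 -0.013  0.682] rot [ 0.001  0.001 -0.001] deg 0.2 j6 57.2 t 11.1 pos [ 0.58  -0.01   0.164]
knob px [293. 228.] c 0.566 -0.029 size 15 4 long axis deg 21.2
knob px [213. 228.] c 0.579 0.017 size 16 4 long axis deg 127.0
knob px [253. 197.] c 0.592 -0.011 size 51 16 long axis deg 165.5
[254.13363549 205.99333075]
```

View pics/w5.png

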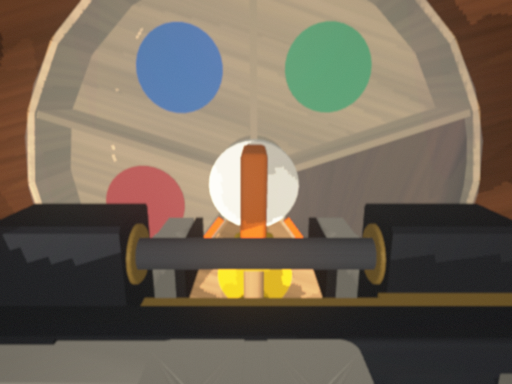

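The bar is vertical at (254,197) and lines up with the jaws. I'll grip it and click the lid round by -72° to red.

```bash
python3 -m creep '[{"grip":0.4,"delta_pos":[0.07,-0.01,0.2],"rotation":[0,0,0]},{"grip":0.4,"delta_pos":[0.07,-0.01,0.5],"rotation":[0,0,0]},{"grip":0.4,"delta_pos":[0.07,-0.01,0.68],"rotation":[0,0,0]},{"grip":0.4,"delta_pos":[0.07,-0.01,0.68],"rotation":[0,0,0]}]'| egrep 'pos|force'
python3 -m creep '[{"grip":1,"delta_pos":[0,0,0],"rotation":[0,0,0]},{"grip":1,"delta_pos":[0,0,0],"rotation":[0,0,0]},{"grip":1,"delta_pos":[0,0,0],"rotation":[0,0,0]},{"grip":1,"delta_pos":[0,0,0],"rotation":[0,0,0]},{"grip":1,"delta_pos":[0,0,0],"rotation":[0,0,0]}]'| egrep 'pos|force|open'
python3 -m creep '[{"grip":1,"delta_pos":[0,0,0],"rotation":[0,0,0]},{"grip":1,"delta_pos":[0,0,0],"rotation":[0,0,0]},{"grip":1,"delta_pos":[0,0,0],"rotation":[0,0,0]}]'| egrep 'pos|force|open'
python3 -m creep '[{"grip":1,"delta_pos":[0,0,0],"rotation":[0,0,0.05]},{"grip":1,"delta_pos":[0,0,0],"rotation":[0,0,0.12]},{"grip":1,"delta_pos":[0,0,0],"rotation":[0,0,0.2]},{"grip":1,"delta_pos":[0,0,0],"rotation":[0,0,0.28]},{"grip":1,"delta_pos":[0,0,0],"rotation":[0,0,0.36]}]'| egrep 'pos|force|open|orie'
python3 -m creep '[{"grip":1,"delta_pos":[0,0,0],"rotation":[0,0,0.08]},{"grip":1,"delta_pos":[0,0,0],"rotation":[0,0,0.16]},{"grip":1,"delta_pos":[0,0,0],"rotation":[0,0,0.24]},{"grip":1,"delta_pos":[0,0,0],"rotation":[0,0,0.32]},{"grip":1,"delta_pos":[0,0,0],"rotation":[0,0,0.4]}]'| egrep 'pos|force|open|orie'
python3 -m creep '[{"grip":1,"delta_pos":[0,0,0],"rotation":[0,0,0.04]},{"grip":1,"delta_pos":[0,0,0],"rotation":[0,0,0.04]},{"grip":1,"delta_pos":[0,0,0],"rotation":[0,0,0.04]}]'| egrep 'pos|force|open|orie'
```

```text
tool_pos: [0.5855, -0.0109, 0.0943]
force: [-1.2, 0.0, 0.6]
gripper_force: 0.0
tool_pos: [0.5879, -0.0103, 0.0982]
force: [-0.6, -0.3, 0.1]
opening: 0.0177
gripper_force: 0.0
tool_pos: [0.5879, -0.0105, 0.0981]
force: [-1.2, -1.2, 6.0]
opening: 0.0158
gripper_force: 30.0
tool_pos: [0.5877, -0.0107, 0.0981]
orientation: [180.0, -0.0, -47.2]
force: [-1.7, -2.0, 6.0]
opening: 0.0159
gripper_force: 30.0
tool_pos: [0.5874, -0.0108, 0.0981]
orientation: [180.0, -0.0, -83.2]
force: [-3.7, -1.8, 7.2]
opening: 0.0162
gripper_force: 30.0
tool_pos: [0.5874, -0.0108, 0.0981]
orientation: [180.0, -0.0, -86.5]
force: [-4.4, -1.7, 6.6]
opening: 0.0154
gripper_force: 30.0
```

```bash
python3 -m creep '[{"grip":0.4,"delta_pos":[0,0,0],"rotation":[0,0,0]},{"grip":0.4,"delta_pos":[0,0,0],"rotation":[0,0,0]},{"grip":0.4,"delta_pos":[0,0,0],"rotation":[0,0,0]},{"grip":0.4,"delta_pos":[0,0,-0.5],"rotation":[0,0,0]},{"grip":0.4,"delta_pos":[0,0,-1],"rotation":[0,0,0]}]'| egrep 'pos|force|open'
python3 - <<'E'
from meas import *
s=load('top')
go(.5,.28,.2,62.5-90)
t=snap('top','t2.png')
# car: red + white union
hsv=cv2.cvtColor(t['color'],cv2.COLOR_RGB2HSV)
m=cv2.inRange(hsv,np.array((0,0,150)),np.array((180,60,255)))|cv2.inRange(hsv,np.array((0,190,100)),np.array((5,255,255)))|cv2.inRange(hsv,np.array((174,120,80)),np.array((180,255,255)))
m[:, :110]=0; m[:,170:]=0; m[:155]=0; m[215:]=0
c=cv2.findContours(m,cv2.RETR_EXTERNAL,cv2.CHAIN_APPROX_NONE)[0]
for k in c:
    P=np.array([ray(t,u,v,.03)[:2] for u,v in k[:,0]]).astype(np.float32); print(cv2.minAreaRect(P),len(k))
E
```

```text
tool_pos: [0.5867, -0.0106, 0.1971]
force: [1.6, 0.1, 0.7]
opening: 0.0494
gripper_force: 0.0
delta [-2.953  0.689 -0.029] rot [ 0.003 -0.001  0.344] deg 31.0 j6 -14.6 t 14.15 pos [ 0.587 -0.011  0.197]
((0.5052100419998169, 0.36764588952064514), (0.03330150619149208, 0.010465357452630997), 74.94338989257812) 24
((0.528158962726593, 0.3710758090019226), (0.02691076137125492, 0.022450502961874008), 70.58463287353516) 24
```

View pics/t2.png

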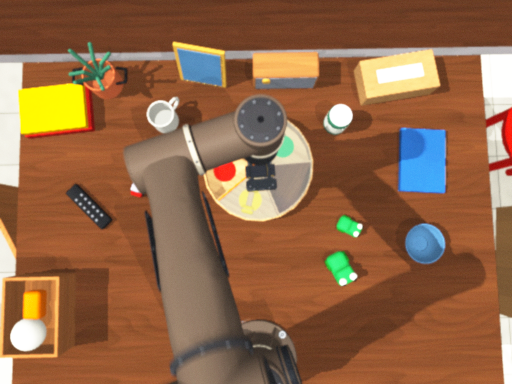

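The lid window now stands over red at (225,172). The arm hides part of the car, so I'll go above it and measure from the wrist.

```bash
python3 -m creep '[{"grip":0,"delta_pos":[-1,0.2,0],"rotation":[0,0,0]},{"grip":0,"delta_pos":[-1,0.2,0],"rotation":[0,0,0]},{"grip":0,"delta_pos":[-1,0.2,0],"rotation":[0,0,0]}]'| egrep 'pos'
python3 -m creep '[{"grip":0,"delta_pos":[-1,0.2,0],"rotation":[0,0,0]},{"grip":0,"delta_pos":[-1,0.2,0],"rotation":[0,0,0]},{"grip":0,"delta_pos":[-1,0.2,0],"rotation":[0,0,0]}]'| egrep 'pos'
python3 -m creep '[{"grip":0,"delta_pos":[-1,0,0],"rotation":[0,0,0.344]},{"grip":0,"delta_pos":[-1,0,0],"rotation":[0,0,0.344]},{"grip":0,"delta_pos":[-1,0,0],"rotation":[0,0,0.344]},{"grip":0,"delta_pos":[-1,0,0],"rotation":[0,0,0.344]},{"grip":0,"delta_pos":[-1,0,0],"rotation":[0,0,0.344]}]'| egrep 'pos|orie'
python3 - <<'E'
from meas import *
s=snap('wrist','w6.png')
show(s,'red',(0,150,80),(6,255,255),.03); show(s,'steel',(0,0,140),(180,70,255),.039)
go(.549,.355,.2,62.5-90)
print(pix(s,[.549,.355,.02]))
E
```

```text
tool_pos: [0.5609, 0.0922, 0.1979]
tool_pos: [0.5349, 0.191, 0.1975]
tool_pos: [0.5295, 0.2867, 0.197]
orientation: [180.0, -0.0, -117.5]
red px [280. 227.] c 0.535 0.343 size 79 21 long axis deg 152.5
red px [105.  19.] c 0.582 0.116 size 66 38 long axis deg 152.5
steel px [400. 283.] c 0.453 0.448 size 32 31 long axis deg 152.5
steel px [112. 287.] c 0.707 0.321 size 40 33 long axis deg 62.5
steel px [285. 233.] c 0.53 0.347 size 41 12 long axis deg 152.5
steel px [ 94. 232.] c 0.687 0.263 size 16 15 long axis deg 152.5
steel px [376. 228.] c 0.451 0.383 size 45 19 long axis deg 152.5
steel px [135. 228.] c 0.654 0.278 size 45 19 long axis deg 152.5
steel px [131.  59.] c 0.576 0.151 size 11 3 long axis deg 13.4
steel px [60. 42.] c 0.62 0.113 size 27 13 long axis deg 159.9
delta [-0.698  0.144 -0.028] rot [ 0.    -0.     0.002] deg 0.1 j6 -74.3 t 15.35 pos [0.53  0.286 0.197]
[269.53116048 239.31313132]
```

View pics/w6.png

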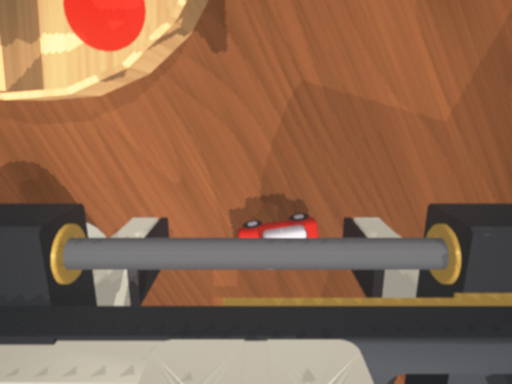

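In this view the car lies lengthwise along the closing line at (280,230), because my axis came from the bonnet only. I'll turn 90° above it and re-measure.

```bash
python3 -m creep '[{"grip":0,"delta_pos":[-0.6,0.14,0],"rotation":[0,0,-0.47]},{"grip":0,"delta_pos":[-0.6,0.14,0],"rotation":[0,0,-0.47]},{"grip":0,"delta_pos":[-0.6,0.14,0],"rotation":[0,0,-0.47]},{"grip":0,"delta_pos":[-0.6,0.14,0],"rotation":[0,0,-0.47]},{"grip":0,"delta_pos":[-0.6,0.14,0],"rotation":[0,0,-0.47]}]'| egrep 'pos'
python3 -m creep '[{"grip":0,"delta_pos":[0,0,0],"rotation":[0,0,-0.45]},{"grip":0,"delta_pos":[0,0,0],"rotation":[0,0,-0.45]},{"grip":0,"delta_pos":[0,0,0],"rotation":[0,0,-0.45]},{"grip":0,"delta_pos":[0,0,0],"rotation":[0,0,-0.45]},{"grip":0,"delta_pos":[0,0,0],"rotation":[0,0,-0.45]}]'| egrep 'pos|orie'
python3 - <<'E'
from meas import *
s=snap('wrist','w7.png')
hsv=cv2.cvtColor(s['color'],cv2.COLOR_RGB2HSV)
m=cv2.inRange(hsv,np.array((0,190,90)),np.array((4,255,255)))|cv2.inRange(hsv,np.array((175,150,80)),np.array((180,255,255)))
m=cv2.morphologyEx(m,cv2.MORPH_CLOSE,np.ones((15,15)))
for k in cv2.findContours(m,cv2.RETR_EXTERNAL,cv2.CHAIN_APPROX_NONE)[0]:
    if cv2.contourArea(k)<300: continue
    for z in(.02,.03): print(k[:,0].mean(0),cv2.minAreaRect(np.array([ray(s,u,v,z)[:2] for u,v in k[:,0]]).astype(np.float32)))
go(.549,.355,.2,62.5)
E
```

```text
tool_pos: [0.5452, 0.3458, 0.1973]
tool_pos: [0.5453, 0.3456, 0.1976]
orientation: [-180.0, -0.0, -34.2]
[235.50537634 152.68817204] ((0.5715429186820984, 0.3507837951183319), (0.03424050286412239, 0.015609441325068474), 75.0703125)
[235.50537634 152.68817204] ((0.5724343061447144, 0.34946832060813904), (0.03315198794007301, 0.015113187953829765), 75.07026672363281)
[466.37391304   5.75652174] ((0.5624278783798218, 0.11643841862678528), (0.04682207480072975, 0.013236485421657562), 55.85273742675781)
[466.37391304   5.75652174] ((0.5636090040206909, 0.12257271260023117), (0.04533359035849571, 0.01281568594276905), 55.85273742675781)
delta [-0.021 -0.099 -0.025] rot [ 0.    -0.    -0.071] deg 6.4 j6 6.4 t 16.4 pos [0.545 0.346 0.198]
```

View pics/w7.png

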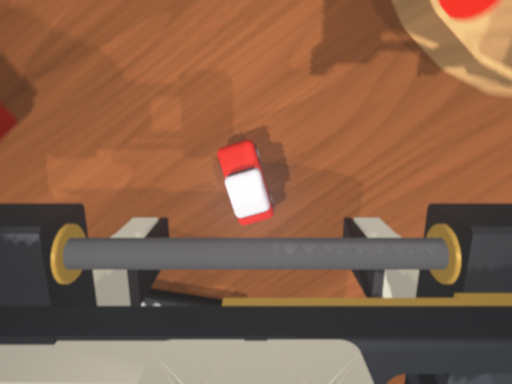

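The car runs from its front edge, (219,152)-(252,141), to its rear edge, (241,223)-(271,213). I'll get its pose from those corners.

Run:
```python
from meas import *
s=load('wrist')
P=[ray(s,u,v,.025) for u,v in((219,152),(252,141),(241,223),(271,213))]
f=(P[0]+P[1])/2; r=(P[2]+P[3])/2; d=f-r; a=np.degrees(np.arctan2(d[1],d[0])); c=(f+r)/2
print(np.round(P,3),'len',np.linalg.norm(d),'wid',np.linalg.norm(P[0]-P[1]),'ax',a,'c',c)
go(c[0],c[1],.025,a+90)
```

```text
[[0.581 0.363 0.025]
 [0.572 0.332 0.025]
 [0.512 0.386 0.025]
 [0.504 0.356 0.025]] len 0.07260335050961007 wid 0.03240556510565968 ax -18.94125518875892 c [0.54249757 0.35899758 0.025     ]
delta [-0.098 -0.096  1.725] rot [ 0.    -0.    -0.166] deg 15.0 j6 6.4 t 16.4 pos [0.545 0.346 0.198]
```

```bash
python3 -m creep '[{"grip":0,"delta_pos":[-0.1,-0.1,0.3],"rotation":[0,0,-0.166]},{"grip":0,"delta_pos":[-0.1,-0.1,0.6],"rotation":[0,0,-0.166]},{"grip":0,"delta_pos":[-0.1,-0.1,0.9],"rotation":[0,0,-0.166]},{"grip":0,"delta_pos":[-0.1,-0.1,0.9],"rotation":[0,0,-0.166]}]'| egrep 'pos|force|ori'
python3 -m creep '[{"grip":0,"delta_pos":[0,0,0.3],"rotation":[0,0,0]},{"grip":0,"delta_pos":[0,0,0.6],"rotation":[0,0,0]},{"grip":0,"delta_pos":[0,0,0.8],"rotation":[0,0,0]},{"grip":0,"delta_pos":[0,0,0.8],"rotation":[0,0,0]}]'| egrep 'pos|force|ori'
python3 -m creep '[{"grip":1,"delta_pos":[0,0,0],"rotation":[0,0,0]},{"grip":1,"delta_pos":[0,0,0],"rotation":[0,0,0]},{"grip":1,"delta_pos":[0,0,0],"rotation":[0,0,0]},{"grip":1,"delta_pos":[0,0,0],"rotation":[0,0,0]},{"grip":1,"delta_pos":[0,0,0],"rotation":[0,0,0]}]' | egrep 'pos|open'
python3 -m creep '[{"grip":1,"delta_pos":[0,0,0],"rotation":[0,0,0]},{"grip":1,"delta_pos":[0,0,0],"rotation":[0,0,0]},{"grip":1,"delta_pos":[0,0,0],"rotation":[0,0,0]},{"grip":1,"delta_pos":[0,0,0],"rotation":[0,0,0]}]'
```

```text
tool_pos: [0.5405, 0.3578, 0.1032]
orientation: [179.6, 0.2, -19.8]
force: [0.3, -1.0, -0.4]
gripper_force: 0.0
tool_pos: [0.5418, 0.3589, 0.0261]
orientation: [179.8, 0.1, -19.8]
force: [1.0, -0.5, 1.1]
gripper_force: 0.0
tool_pos: [0.5426, 0.3604, 0.0283]
opening: 0.0533
clock: 18.1
tool_pos: [0.5423, 0.3601, 0.0276]
orientation: [180.0, 0.0, -19.7]
force: [-1.3, -0.9, 2.4]
opening: 0.0356
gripper_force: 29.9
```

```bash
python3 -m creep '[{"grip":1,"delta_pos":[0,0,-0.3],"rotation":[0,0,0]},{"grip":1,"delta_pos":[0,0,-0.7],"rotation":[0,0,0]},{"grip":1,"delta_pos":[0,0,-1],"rotation":[0,0,0]},{"grip":1,"delta_pos":[0,0,-1],"rotation":[0,0,0]}]'| egrep 'pos|open|force'
python3 -m creep '[{"grip":1,"delta_pos":[0,0,-0.4],"rotation":[0,0,0.4]},{"grip":1,"delta_pos":[0,0,-0.4],"rotation":[0,0,0.4]},{"grip":1,"delta_pos":[0,0,-0.4],"rotation":[0,0,0.4]},{"grip":1,"delta_pos":[0,0,-0.4],"rotation":[0,0,0.4]},{"grip":1,"delta_pos":[0,0,-0.4],"rotation":[0,0,0.4]}]'| egrep 'pos|open|force|ori'
python3 -c "
from h import *
go(.580,.095,.035,3.6)"
```

```text
tool_pos: [0.5444, 0.3621, 0.1324]
force: [0.3, 0.2, -1.2]
opening: 0.0358
gripper_force: 29.9
tool_pos: [0.5419, 0.3599, 0.1664]
orientation: [179.9, 0.0, -55.9]
force: [0.2, -0.3, -2.0]
opening: 0.0359
gripper_force: 29.9
delta [2.408 1.165 1.316] rot [ 0.001 -0.     0.338] deg 30.5 j6 -16.7 t 19.0 pos [0.542 0.36  0.166]
```

```bash
python3 -m creep '[{"grip":1,"delta_pos":[1,0.5,0],"rotation":[0,0,0]},{"grip":1,"delta_pos":[1,0.5,0],"rotation":[0,0,0]},{"grip":1,"delta_pos":[1,0.5,0],"rotation":[0,0,0]},{"grip":1,"delta_pos":[1,0.5,0],"rotation":[0,0,0]}]'| egrep 'pos|open|force'
python3 -m creep '[{"grip":1,"delta_pos":[1,0.5,0],"rotation":[0,0,0]},{"grip":1,"delta_pos":[1,0.5,0],"rotation":[0,0,0]},{"grip":1,"delta_pos":[1,0.5,0],"rotation":[0,0,0]},{"grip":1,"delta_pos":[1,0.5,0],"rotation":[0,0,0]}]'| egrep 'pos|open|force'
python3 -m creep '[{"grip":1,"delta_pos":[0.41,0.16,0],"rotation":[0,0,0.338]},{"grip":1,"delta_pos":[0.41,0.16,0],"rotation":[0,0,0.338]},{"grip":1,"delta_pos":[0.41,0.16,0],"rotation":[0,0,0.338]},{"grip":1,"delta_pos":[0.41,0.16,0],"rotation":[0,0,0.338]},{"grip":1,"delta_pos":[0.41,0.16,0],"rotation":[0,0,0.338]}]'| egrep 'pos|open|force|ori'
python3 - <<'E'
from meas import *
go(.580,.095,.036,3.6)
s=snap('wrist','w8.png'); show(s,'r',(0,150,80),(6,255,255),.13); show(s,'r2',(174,150,80),(180,255,255),.13)
E
```

```text
tool_pos: [0.5573, 0.2472, 0.1671]
force: [-0.6, 0.5, -1.9]
opening: 0.0357
gripper_force: 29.9
tool_pos: [0.5725, 0.1375, 0.1673]
force: [0.1, 0.9, -1.5]
opening: 0.0356
gripper_force: 29.9
tool_pos: [0.5823, 0.0972, 0.1672]
orientation: [180.0, 0.0, -86.1]
force: [-0.1, 0.5, -2.3]
opening: 0.0355
gripper_force: 29.9
delta [0.021 0.025 1.312] rot [0.    0.    0.003] deg 0.3 j6 -24.5 t 20.3 pos [0.582 0.097 0.167]
r px [256. 188.] c 0.584 0.075 size 53 44 long axis deg 94.0
```

```bash
python3 -m creep '[{"grip":1,"delta_pos":[0.02,0.02,0.4],"rotation":[0,0,0]},{"grip":1,"delta_pos":[0.02,0.02,0.8],"rotation":[0,0,0]},{"grip":1,"delta_pos":[0.02,0.02,0.9],"rotation":[0,0,0]},{"grip":1,"delta_pos":[0.02,0.02,0.9],"rotation":[0,0,0]}]'| egrep 'pos|force'
python3 -m creep '[{"grip":1,"delta_pos":[0,0,0.15],"rotation":[0,0,0]},{"grip":1,"delta_pos":[0,0,0.3],"rotation":[0,0,0]},{"grip":1,"delta_pos":[0,0,0.4],"rotation":[0,0,0]},{"grip":1,"delta_pos":[0,0,0.4],"rotation":[0,0,0]}]'| egrep 'pos|force|open'
```

```text
tool_pos: [0.5795, 0.0937, 0.0762]
force: [0.8, 0.3, -0.4]
gripper_force: 29.9
tool_pos: [0.5805, 0.0938, 0.0377]
force: [-0.5, 0.4, -2.0]
opening: 0.0356
gripper_force: 29.9
```

```bash
python3 -m creep '[{"grip":1,"delta_pos":[0,0,0.03],"rotation":[0,0,0]},{"grip":1,"delta_pos":[0,0,0.03],"rotation":[0,0,0]},{"grip":0.4,"delta_pos":[0,0,0.03],"rotation":[0,0,0]},{"grip":0.4,"delta_pos":[0,0,0.03],"rotation":[0,0,0]},{"grip":0.4,"delta_pos":[0,0,0.03],"rotation":[0,0,0]}]'| egrep 'pos|force|open'
python3 -m creep '[{"grip":0.3,"delta_pos":[0,0,0],"rotation":[0,0,0]},{"grip":0.3,"delta_pos":[0,0,0],"rotation":[0,0,0]},{"grip":0.3,"delta_pos":[0,0,-0.3],"rotation":[0,0,0]},{"grip":0.3,"delta_pos":[0,0,-0.6],"rotation":[0,0,0]},{"grip":0.3,"delta_pos":[0,0,-1],"rotation":[0,0,0]}]'| egrep 'pos|force|open'
python3 -m creep '[{"grip":0.4,"delta_pos":[0,0,-0.3],"rotation":[0,0,0]},{"grip":0.4,"delta_pos":[0,0,-0.3],"rotation":[0,0,0]},{"grip":0.4,"delta_pos":[0,0,-0.3],"rotation":[0,0,0]}]'| egrep 'pos'
python3 - <<'E'
from meas import *
s=snap('wrist','w9.png'); show(s,'r',(0,150,60),(6,255,255),.03); show(s,'r2',(174,150,80),(180,255,255),.03);show(s,'steel',(0,0,160),(180,60,255),.045)
print('pad',pix(s,[.58,.095,.0075]))
go(.587,-.0105,.17,3.6)
E
```

```text
tool_pos: [0.5806, 0.0937, 0.0351]
force: [-0.4, 0.6, -0.1]
opening: 0.051
gripper_force: 0.0
tool_pos: [0.5792, 0.0932, 0.1343]
force: [1.3, 1.0, -0.3]
opening: 0.0612
gripper_force: 0.0
tool_pos: [0.5804, 0.0938, 0.1653]
r px [256. 221.] c 0.578 0.129 size 34 8 long axis deg 5.4
r px [256. 170.] c 0.581 0.086 size 65 61 long axis deg 3.9
steel px [256. 193.] c 0.58 0.1 size 39 32 long axis deg 93.9
steel px [191.  72.] c 0.628 0.008 size 169 70 long axis deg 28.1
pad [256.41803439 177.19403318]
delta [ 1.042 -0.002 -0.058] rot [0.    0.    0.002] deg 0.2 j6 -24.4 t 22.5 pos [0.58  0.093 0.164]
```

The car's steel cabin is at (0.580,0.100), on the red disc. Next is the knob, two clicks to green.

```bash
python3 -m creep '[{"grip":0.4,"delta_pos":[1,0,-0.05],"rotation":[0,0,0]},{"grip":0.4,"delta_pos":[1,0,-0.05],"rotation":[0,0,0]},{"grip":0.4,"delta_pos":[1,0,-0.05],"rotation":[0,0,0]}]'| egrep 'pos'
python3 -m creep '[{"grip":0.4,"delta_pos":[0.04,0,0.2],"rotation":[0,0,0]},{"grip":0.4,"delta_pos":[0.04,0,0.5],"rotation":[0,0,0]},{"grip":0.4,"delta_pos":[0.04,0,0.72],"rotation":[0,0,0]},{"grip":0.4,"delta_pos":[0.04,0,0.72],"rotation":[0,0,0]}]'| egrep 'pos|force'
python3 -m creep '[{"grip":1,"delta_pos":[0,0,0],"rotation":[0,0,0]},{"grip":1,"delta_pos":[0,0,0],"rotation":[0,0,0]},{"grip":1,"delta_pos":[0,0,0],"rotation":[0,0,0]},{"grip":1,"delta_pos":[0,0,0],"rotation":[0,0,0]},{"grip":1,"delta_pos":[0,0,0],"rotation":[0,0,0]}]'| egrep 'pos|force|open'
python3 -m creep '[{"grip":1,"delta_pos":[0,0,0],"rotation":[0,0,0]},{"grip":1,"delta_pos":[0,0,0],"rotation":[0,0,0]},{"grip":1,"delta_pos":[0,0,0],"rotation":[0,0,0]}]'| egrep 'pos|force|open'
```

```text
tool_pos: [0.5859, -0.0106, 0.1681]
tool_pos: [0.5842, -0.0109, 0.0931]
force: [-0.7, -0.3, 0.1]
gripper_force: 0.0
tool_pos: [0.5875, -0.01, 0.0982]
force: [-0.7, -0.2, -0.2]
opening: 0.0181
gripper_force: 0.0
tool_pos: [0.5874, -0.01, 0.0982]
force: [-2.6, 0.5, 5.2]
opening: 0.0159
gripper_force: 30.0
```

Gripped. I'll turn it +1.6 units (144°) in four calls of 0.4.

```bash
python3 -m creep '[{"grip":1,"delta_pos":[0,0,0],"rotation":[0,0,0.08]},{"grip":1,"delta_pos":[0,0,0],"rotation":[0,0,0.16]},{"grip":1,"delta_pos":[0,0,0],"rotation":[0,0,0.24]},{"grip":1,"delta_pos":[0,0,0],"rotation":[0,0,0.32]},{"grip":1,"delta_pos":[0,0,0],"rotation":[0,0,0.4]}]'| egrep 'force|orie'
python3 -m creep '[{"grip":1,"delta_pos":[0,0,0],"rotation":[0,0,0.08]},{"grip":1,"delta_pos":[0,0,0],"rotation":[0,0,0.16]},{"grip":1,"delta_pos":[0,0,0],"rotation":[0,0,0.24]},{"grip":1,"delta_pos":[0,0,0],"rotation":[0,0,0.32]},{"grip":1,"delta_pos":[0,0,0],"rotation":[0,0,0.4]}]'| egrep 'force|orie'
python3 -m creep '[{"grip":1,"delta_pos":[0,0,0],"rotation":[0,0,0.08]},{"grip":1,"delta_pos":[0,0,0],"rotation":[0,0,0.16]},{"grip":1,"delta_pos":[0,0,0],"rotation":[0,0,0.24]},{"grip":1,"delta_pos":[0,0,0],"rotation":[0,0,0.32]},{"grip":1,"delta_pos":[0,0,0],"rotation":[0,0,0.4]}]'| egrep 'force|orie'
python3 -m creep '[{"grip":1,"delta_pos":[0,0,0],"rotation":[0,0,0.08]},{"grip":1,"delta_pos":[0,0,0],"rotation":[0,0,0.16]},{"grip":1,"delta_pos":[0,0,0],"rotation":[0,0,0.24]},{"grip":1,"delta_pos":[0,0,0],"rotation":[0,0,0.32]},{"grip":1,"delta_pos":[0,0,0],"rotation":[0,0,0.4]}]'| egrep 'force|orie'
python3 -m creep '[{"grip":1,"delta_pos":[0,0,0],"rotation":[0,0,0]},{"grip":1,"delta_pos":[0,0,0],"rotation":[0,0,0]}]'| egrep 'pos|force|open|orie'
python3 -m creep '[{"grip":0.4,"delta_pos":[0,0,0],"rotation":[0,0,0]},{"grip":0.4,"delta_pos":[0,0,0],"rotation":[0,0,0]},{"grip":0.4,"delta_pos":[0,0,0],"rotation":[0,0,0]},{"grip":0.4,"delta_pos":[0,0,-0.5],"rotation":[0,0,0]},{"grip":0.4,"delta_pos":[0,0,-1],"rotation":[0,0,0]}]'| egrep 'pos|force|open'
python3 - <<'E'
from meas import *
go(.393,-.29,.2,-28)
s=snap('wrist','w10.png'); show(s,'orange',(5,180,100),(18,255,255),.063,15)
t=snap('top','t3.png'); show(t,'green top',(55,120,60),(85,255,255),.03)
E
```

```text
orientation: [-180.0, 0.0, -122.4]
force: [-1.7, 0.6, 4.4]
gripper_force: 30.0
orientation: [-180.0, 0.1, -158.4]
force: [-0.8, -0.9, 4.0]
gripper_force: 30.0
orientation: [-180.0, 0.1, 165.6]
force: [-0.3, -1.4, 5.1]
gripper_force: 30.0
orientation: [180.0, 0.1, 129.6]
force: [-0.7, -2.0, 4.4]
gripper_force: 30.0
tool_pos: [0.5876, -0.0105, 0.0982]
orientation: [180.0, 0.0, 130.0]
force: [-0.4, -2.2, 5.2]
opening: 0.0159
gripper_force: 30.0
tool_pos: [0.5861, -0.0104, 0.1971]
force: [2.0, 0.3, 1.1]
opening: 0.0491
gripper_force: 0.0
delta [-0.908 -3.274 -0.017] rot [-0.003  0.001  0.754] deg 67.9 j6 -158.2 t 26.7 pos [ 0.586 -0.01   0.197]
orange px [295. 228.] c 0.638 -0.02 size 21 4 long axis deg 166.3
orange px [219. 228.] c 0.588 -0.061 size 22 5 long axis deg 93.7
orange px [258. 197.] c 0.595 -0.018 size 73 18 long axis deg 130.0
green top px [340. 268.] c 0.268 -0.256 size 98 69 long axis deg 25.0
green top px [348. 226.] c 0.395 -0.288 size 74 48 long axis deg 62.2
green top px [286. 147.] c 0.646 -0.104 size 64 31 long axis deg 178.6
green top px [90. 67.] c 0.927 0.526 size 136 135 long axis deg 76.7
```

The window is over green and the frog hasn't moved: (0.395,-0.288), 74x48 mm. I'll unwind the wrist and go above it.

```bash
python3 -m creep '[{"grip":0,"delta_pos":[0,0,0],"rotation":[0,0,-0.47]},{"grip":0,"delta_pos":[0,0,0],"rotation":[0,0,-0.47]},{"grip":0,"delta_pos":[0,0,0],"rotation":[0,0,-0.47]},{"grip":0,"delta_pos":[0,0,0],"rotation":[0,0,-0.47]},{"grip":0,"delta_pos":[0,0,0],"rotation":[0,0,-0.47]}]'| egrep 'orie'
python3 -m creep '[{"grip":0,"delta_pos":[0,0,0],"rotation":[0,0,-0.47]},{"grip":0,"delta_pos":[0,0,0],"rotation":[0,0,-0.47]},{"grip":0,"delta_pos":[0,0,0],"rotation":[0,0,-0.47]},{"grip":0,"delta_pos":[0,0,0],"rotation":[0,0,-0.47]},{"grip":0,"delta_pos":[0,0,0],"rotation":[0,0,-0.47]}]'| egrep 'orie'
python3 -m creep '[{"grip":0,"delta_pos":[0,0,0],"rotation":[0,0,-0.304]},{"grip":0,"delta_pos":[0,0,0],"rotation":[0,0,-0.304]},{"grip":0,"delta_pos":[0,0,0],"rotation":[0,0,-0.304]},{"grip":0,"delta_pos":[0,0,0],"rotation":[0,0,-0.304]}]'| egrep 'orie'
python3 -m creep '[{"grip":0,"delta_pos":[1,0.1,0],"rotation":[0,0,0]},{"grip":0,"delta_pos":[1,0.1,0],"rotation":[0,0,0]},{"grip":0,"delta_pos":[1,0.1,0],"rotation":[0,0,0]}]'| egrep 'pos'
python3 -m creep '[{"grip":0,"delta_pos":[1,0.1,0],"rotation":[0,0,0]},{"grip":0,"delta_pos":[1,0.1,0],"rotation":[0,0,0]},{"grip":0,"delta_pos":[1,0.1,0],"rotation":[0,0,0]}]'| egrep 'pos'
python3 -m creep '[{"grip":0,"delta_pos":[1,0.1,0],"rotation":[0,0,0]},{"grip":0,"delta_pos":[1,0.1,0],"rotation":[0,0,0]},{"grip":0,"delta_pos":[1,0.1,0],"rotation":[0,0,0]}]'| egrep 'pos|orie'
python3 - <<'E'
from meas import *
s=snap('wrist','w11.png')
for z in (.02,.035): show(s,'green',(55,100,50),(85,255,255),z)
hsv=cv2.cvtColor(s['color'],cv2.COLOR_RGB2HSV); m=cv2.inRange(hsv,np.array((55,100,50)),np.array((85,255,255)))
show(s,'eyes',(0,0,190),(180,70,255),.045,20)
go(.394,-.289,.03,-28)
E
```

```text
orientation: [180.0, -0.0, 172.5]
orientation: [180.0, -0.0, -145.2]
orientation: [180.0, -0.0, -118.0]
tool_pos: [0.5278, -0.0965, 0.1974]
tool_pos: [0.4719, -0.1797, 0.1975]
tool_pos: [0.4162, -0.2631, 0.1975]
orientation: [180.0, -0.0, -118.6]
green px [259. 133.] c 0.398 -0.29 size 72 49 long axis deg 61.5
green px [405.  96.] c 0.265 -0.257 size 108 70 long axis deg 21.0
green px [259. 133.] c 0.397 -0.291 size 68 47 long axis deg 61.5
green px [405.  96.] c 0.271 -0.26 size 103 67 long axis deg 21.0
eyes px [ 73. 380.] c 0.686 -0.171 size 149 22 long axis deg 151.4
eyes px [338. 374.] c 0.439 -0.037 size 32 3 long axis deg 23.7
eyes px [173. 374.] c 0.593 -0.121 size 32 3 long axis deg 99.2
eyes px [138. 234.] c 0.537 -0.268 size 8 5 long axis deg 151.4
eyes px [245. 113.] c 0.397 -0.316 size 15 14 long axis deg 151.5
eyes px [275. 112.] c 0.375 -0.304 size 16 14 long axis deg 137.9
eyes px [461.  80.] c 0.227 -0.254 size 23 21 long axis deg 111.2
eyes px [429.  53.] c 0.244 -0.286 size 23 20 long axis deg 130.7
delta [0.35  0.078 1.676] rot [-0.     0.    -0.007] deg 0.6 j6 -19.4 t 29.15 pos [ 0.418 -0.262  0.198]
```

View pics/w11.png

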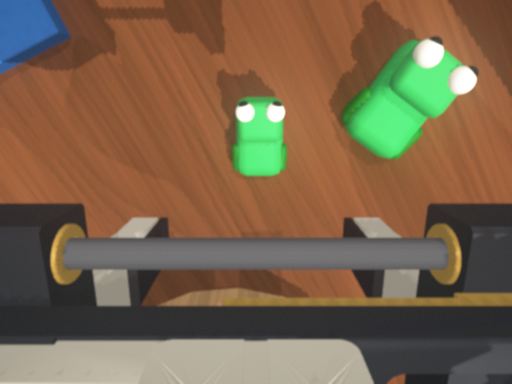

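The small frog is square to the jaws at (259,135), centre (0.397,-0.290). The big one stays to the right at (405,96). I'll grasp the small one.

```bash
python3 -m creep '[{"grip":0,"delta_pos":[0.35,0.05,0.3],"rotation":[0,0,0]},{"grip":0,"delta_pos":[0.35,0.05,0.6],"rotation":[0,0,0]},{"grip":0,"delta_pos":[0.35,0.05,0.9],"rotation":[0,0,0]},{"grip":0,"delta_pos":[0.35,0.05,0.9],"rotation":[0,0,0]}]'| egrep 'pos|force'
python3 -m creep '[{"grip":0,"delta_pos":[0,0,0.3],"rotation":[0,0,0]},{"grip":0,"delta_pos":[0,0,0.6],"rotation":[0,0,0]},{"grip":0,"delta_pos":[0,0,0.74],"rotation":[0,0,0]},{"grip":0,"delta_pos":[0,0,0.74],"rotation":[0,0,0]}]'| egrep 'pos|force'
python3 -m creep '[{"grip":1,"delta_pos":[0,0,0],"rotation":[0,0,0]},{"grip":1,"delta_pos":[0,0,0],"rotation":[0,0,0]},{"grip":1,"delta_pos":[0,0,0],"rotation":[0,0,0]},{"grip":1,"delta_pos":[0,0,0],"rotation":[0,0,0]},{"grip":1,"delta_pos":[0,0,0],"rotation":[0,0,0]}]' | egrep 'pos|open'
python3 -m creep '[{"grip":1,"delta_pos":[0,0,0],"rotation":[0,0,0]},{"grip":1,"delta_pos":[0,0,0],"rotation":[0,0,0]},{"grip":1,"delta_pos":[0,0,0],"rotation":[0,0,0]},{"grip":1,"delta_pos":[0,0,0],"rotation":[0,0,0]}]'
python3 -m creep '[{"grip":1,"delta_pos":[0,0,-0.3],"rotation":[0,0,0]},{"grip":1,"delta_pos":[0,0,-0.7],"rotation":[0,0,0]},{"grip":1,"delta_pos":[0,0,-1],"rotation":[0,0,0]},{"grip":1,"delta_pos":[0,0,-1],"rotation":[0,0,0]}]'| egrep 'pos|open|force'
python3 -c "
from h import *
go(.654,-.0915,.17,39.6)"
```

```text
tool_pos: [0.3962, -0.2876, 0.1043]
force: [-0.5, -0.9, 0.1]
gripper_force: 0.0
tool_pos: [0.3983, -0.2882, 0.033]
force: [-0.8, -0.9, -0.3]
gripper_force: 0.0
tool_pos: [0.3983, -0.2889, 0.0341]
opening: 0.053
clock: 30.85
tool_pos: [0.398, -0.2889, 0.0338]
orientation: [-180.0, -0.0, -118.2]
force: [-1.6, 1.4, 6.5]
opening: 0.0436
gripper_force: 30.0
tool_pos: [0.4004, -0.2897, 0.1375]
force: [-1.1, -0.1, -1.2]
opening: 0.0436
gripper_force: 30.0
delta [-2.945 -1.302 -0.313] rot [-0.004 -0.002 -0.753] deg 67.8 j6 -15.2 t 31.25 pos [ 0.4   -0.29   0.137]
```

```bash
python3 -m creep '[{"grip":1,"delta_pos":[-1,-0.45,-0.3],"rotation":[0,0,0]},{"grip":1,"delta_pos":[-1,-0.45,-0.3],"rotation":[0,0,0]},{"grip":1,"delta_pos":[-1,-0.45,-0.3],"rotation":[0,0,0]},{"grip":1,"delta_pos":[-1,-0.45,-0.3],"rotation":[0,0,0]}]'| egrep 'pos|open'
python3 -m creep '[{"grip":1,"delta_pos":[-1,-0.45,0],"rotation":[0,0,0]},{"grip":1,"delta_pos":[-1,-0.45,0],"rotation":[0,0,0]},{"grip":1,"delta_pos":[-1,-0.45,0],"rotation":[0,0,0]},{"grip":1,"delta_pos":[-1,-0.45,0],"rotation":[0,0,0]}]'| egrep 'pos|open'
python3 -m creep '[{"grip":1,"delta_pos":[-0.94,-0.4,0],"rotation":[0,0,-0.47]},{"grip":1,"delta_pos":[-0.94,-0.4,0],"rotation":[0,0,-0.47]},{"grip":1,"delta_pos":[-0.94,-0.4,0],"rotation":[0,0,-0.47]},{"grip":1,"delta_pos":[-0.94,-0.4,0],"rotation":[0,0,-0.47]},{"grip":1,"delta_pos":[-0.94,-0.4,0],"rotation":[0,0,-0.47]}]'| egrep 'pos|open'
python3 -m creep '[{"grip":1,"delta_pos":[0,0,0],"rotation":[0,0,-0.285]},{"grip":1,"delta_pos":[0,0,0],"rotation":[0,0,-0.285]},{"grip":1,"delta_pos":[0,0,0],"rotation":[0,0,-0.285]},{"grip":1,"delta_pos":[0,0,0],"rotation":[0,0,-0.285]}]'| egrep 'pos|open|orie|force'
python3 - <<'E'
from meas import *
go(.654,-.0915,.042,39.6)
s=snap('wrist','w12.png'); show(s,'green',(55,100,50),(85,255,255),.16);show(s,'eyes',(0,0,190),(180,70,255),.17,20)
E
```

```text
tool_pos: [0.4865, -0.2207, 0.1631]
opening: 0.0438
tool_pos: [0.5718, -0.1545, 0.1618]
opening: 0.0439
tool_pos: [0.6499, -0.0922, 0.1622]
opening: 0.0436
tool_pos: [0.6499, -0.0926, 0.1628]
orientation: [179.9, 0.1, -50.2]
force: [-1.3, -0.2, -1.2]
opening: 0.0436
gripper_force: 30.0
delta [ 0.019 -0.04   1.207] rot [0.001 0.001 0.002] deg 0.2 j6 30.9 t 32.95 pos [ 0.65  -0.093  0.163]
green px [255. 282.] c 0.64 -0.079 size 46 15 long axis deg 39.8
green px [254. 188.] c 0.669 -0.114 size 45 41 long axis deg 129.8
eyes px [208. 292.] c 0.657 -0.069 size 7 6 long axis deg 39.8
eyes px [289. 203.] c 0.656 -0.12 size 15 14 long axis deg 27.8
eyes px [223. 203.] c 0.677 -0.103 size 15 14 long axis deg 39.8
eyes px [113. 193.] c 0.713 -0.077 size 15 14 long axis deg 166.2
eyes px [406. 178.] c 0.627 -0.158 size 27 2 long axis deg 177.1
eyes px [ 93. 177.] c 0.723 -0.078 size 27 3 long axis deg 83.1
eyes px [263. 121.] c 0.686 -0.139 size 17 3 long axis deg 57.3
```

```bash
python3 -m creep '[{"grip":1,"delta_pos":[0.02,-0.04,0.4],"rotation":[0,0,0]},{"grip":1,"delta_pos":[0.02,-0.04,0.8],"rotation":[0,0,0]},{"grip":1,"delta_pos":[0.02,-0.04,0.95],"rotation":[0,0,0]},{"grip":1,"delta_pos":[0.02,-0.04,0.95],"rotation":[0,0,0]}]'| egrep 'pos|force'
python3 -m creep '[{"grip":1,"delta_pos":[0,0,0.15],"rotation":[0,0,0]},{"grip":1,"delta_pos":[0,0,0.25],"rotation":[0,0,0]},{"grip":1,"delta_pos":[0,0,0.25],"rotation":[0,0,0]},{"grip":1,"delta_pos":[0,0,0.28],"rotation":[0,0,0]},{"grip":1,"delta_pos":[0,0,0.28],"rotation":[0,0,0]}]'| egrep 'pos|force|open'
```

```text
tool_pos: [0.6537, -0.0909, 0.0659]
force: [-0.9, -0.6, -0.8]
gripper_force: 30.0
tool_pos: [0.6561, -0.0901, 0.0409]
force: [-0.1, -0.1, -0.7]
opening: 0.044
gripper_force: 30.0
```

```bash
python3 -m creep '[{"grip":0.4,"delta_pos":[0,0,0],"rotation":[0,0,0]},{"grip":0.3,"delta_pos":[0,0,0],"rotation":[0,0,0]},{"grip":0.3,"delta_pos":[0,0,0],"rotation":[0,0,0]},{"grip":0.3,"delta_pos":[0,0,0],"rotation":[0,0,0]}]'| egrep 'pos|force|open'
python3 -m creep '[{"grip":0.3,"delta_pos":[0,0,-0.2],"rotation":[0,0,0]},{"grip":0.3,"delta_pos":[0,0,-0.4],"rotation":[0,0,0]},{"grip":0.3,"delta_pos":[0,0,-0.7],"rotation":[0,0,0]},{"grip":0.3,"delta_pos":[0,0,-1],"rotation":[0,0,0]},{"grip":0.3,"delta_pos":[0,0,-1],"rotation":[0,0,0]}]'| egrep 'pos|force|open'
python3 -m creep '[{"grip":0.4,"delta_pos":[0,0,-0.3],"rotation":[0,0,0]},{"grip":0.4,"delta_pos":[0,0,-0.3],"rotation":[0,0,0]},{"grip":0.4,"delta_pos":[0,0,-0.3],"rotation":[0,0,0]}]'| egrep 'pos'
python3 - <<'E'
from meas import *
s=snap('wrist','w13.png'); show(s,'green',(50,60,40),(90,255,255),.03); show(s,'eyes',(0,0,190),(180,70,255),.052,20)
go(.5872,-.0105,.17,39.6)
E
```

```text
tool_pos: [0.656, -0.0902, 0.0408]
force: [-0.2, 0.2, -0.0]
opening: 0.0603
gripper_force: 0.0
tool_pos: [0.6586, -0.0902, 0.1457]
force: [0.3, 0.2, 0.8]
opening: 0.061
gripper_force: 0.0
tool_pos: [0.6561, -0.0901, 0.1711]
green px [258. 169.] c 0.657 -0.094 size 71 65 long axis deg 129.8
green px [315.   6.] c 0.709 -0.223 size 26 4 long axis deg 27.1
eyes px [239. 288.] c 0.611 -0.015 size 87 26 long axis deg 36.3
eyes px [136. 199.] c 0.722 -0.016 size 49 28 long axis deg 167.1
eyes px [410. 178.] c 0.568 -0.172 size 50 3 long axis deg 177.1
eyes px [107. 178.] c 0.751 -0.02 size 51 4 long axis deg 84.8
eyes px [273. 155.] c 0.663 -0.117 size 16 13 long axis deg 26.8
eyes px [239. 155.] c 0.682 -0.101 size 15 13 long axis deg 48.5
delta [-1.049  0.017  0.002] rot [-0.     0.     0.001] deg 0.1 j6 30.7 t 35.15 pos [ 0.656 -0.09   0.17 ]
```

The frog's eyes sit over the green disc. Back to the knob for the last click to closed.

```bash
python3 -m creep '[{"grip":0.4,"delta_pos":[-1,0.02,0],"rotation":[0,0,0]},{"grip":0.4,"delta_pos":[-1,0.02,0],"rotation":[0,0,0]},{"grip":0.4,"delta_pos":[-1,0.02,0],"rotation":[0,0,0]}]'| egrep 'pos'
python3 -m creep '[{"grip":0.4,"delta_pos":[-0.05,0,0.2],"rotation":[0,0,0]},{"grip":0.4,"delta_pos":[-0.05,0,0.5],"rotation":[0,0,0]},{"grip":0.4,"delta_pos":[-0.05,0,0.74],"rotation":[0,0,0]},{"grip":0.4,"delta_pos":[-0.05,0,0.74],"rotation":[0,0,0]}]'| egrep 'pos|force'
python3 -m creep '[{"grip":1,"delta_pos":[0,0,0],"rotation":[0,0,0]},{"grip":1,"delta_pos":[0,0,0],"rotation":[0,0,0]},{"grip":1,"delta_pos":[0,0,0],"rotation":[0,0,0]},{"grip":1,"delta_pos":[0,0,0],"rotation":[0,0,0]},{"grip":1,"delta_pos":[0,0,0],"rotation":[0,0,0]}]'| egrep 'pos|force|open'
python3 -m creep '[{"grip":1,"delta_pos":[0,0,0],"rotation":[0,0,0]},{"grip":1,"delta_pos":[0,0,0],"rotation":[0,0,0]},{"grip":1,"delta_pos":[0,0,0],"rotation":[0,0,0]}]'| egrep 'pos|force|open'
python3 -m creep '[{"grip":1,"delta_pos":[0,0,0],"rotation":[0,0,0.08]},{"grip":1,"delta_pos":[0,0,0],"rotation":[0,0,0.16]},{"grip":1,"delta_pos":[0,0,0],"rotation":[0,0,0.24]},{"grip":1,"delta_pos":[0,0,0],"rotation":[0,0,0.32]},{"grip":1,"delta_pos":[0,0,0],"rotation":[0,0,0.4]}]'| egrep 'force|orie'
python3 -m creep '[{"grip":1,"delta_pos":[0,0,0],"rotation":[0,0,0.08]},{"grip":1,"delta_pos":[0,0,0],"rotation":[0,0,0.16]},{"grip":1,"delta_pos":[0,0,0],"rotation":[0,0,0.24]},{"grip":1,"delta_pos":[0,0,0],"rotation":[0,0,0.32]},{"grip":1,"delta_pos":[0,0,0],"rotation":[0,0,0.4]}]'| egrep 'force|orie'
python3 -m creep '[{"grip":1,"delta_pos":[0,0,0],"rotation":[0,0,0]},{"grip":1,"delta_pos":[0,0,0],"rotation":[0,0,0]}]'| egrep 'pos|force|open|orie'
python3 -m creep '[{"grip":0.4,"delta_pos":[0,0,0],"rotation":[0,0,0]},{"grip":0.4,"delta_pos":[0,0,0],"rotation":[0,0,0]},{"grip":0.4,"delta_pos":[0,0,0],"rotation":[0,0,0]},{"grip":0.4,"delta_pos":[0,0,-0.5],"rotation":[0,0,0]},{"grip":0.4,"delta_pos":[0,0,-1],"rotation":[0,0,0]}]'| egrep 'pos|force|open'
```

```text
tool_pos: [0.5865, -0.0119, 0.1694]
tool_pos: [0.5845, -0.0113, 0.0926]
force: [-0.9, 1.0, -0.8]
gripper_force: 0.0
tool_pos: [0.5875, -0.0107, 0.0973]
force: [-0.7, 0.2, 0.6]
opening: 0.0183
gripper_force: 0.0
tool_pos: [0.5876, -0.0106, 0.0971]
force: [-1.7, 1.3, 5.9]
opening: 0.016
gripper_force: 30.0
orientation: [-180.0, -0.0, -86.5]
force: [-2.1, 1.0, 6.1]
gripper_force: 30.0
orientation: [-180.0, 0.0, -122.5]
force: [-2.6, 2.1, 6.2]
gripper_force: 30.0
tool_pos: [0.5872, -0.0106, 0.0972]
orientation: [-180.0, 0.0, -122.3]
force: [-2.9, 2.2, 6.0]
opening: 0.0158
gripper_force: 30.0
tool_pos: [0.5861, -0.0111, 0.196]
force: [2.2, 0.4, 0.6]
opening: 0.0495
gripper_force: 0.0
```

```bash
python3 -m creep '[{"grip":0,"delta_pos":[1,-0.5,-0.3],"rotation":[0,0,0]},{"grip":0,"delta_pos":[1,-0.5,-0.3],"rotation":[0,0,0]},{"grip":0,"delta_pos":[1,-0.5,-0.3],"rotation":[0,0,0]},{"grip":0,"delta_pos":[1,-0.5,-0.3],"rotation":[0,0,0]}]'| egrep 'pos'
python3 -m creep '[{"grip":0,"delta_pos":[1,-0.5,0],"rotation":[0,0,0]},{"grip":0,"delta_pos":[1,-0.5,0],"rotation":[0,0,0]},{"grip":0,"delta_pos":[1,-0.5,0],"rotation":[0,0,0]},{"grip":0,"delta_pos":[1,-0.5,0],"rotation":[0,0,0]}]'| egrep 'pos'
python3 -m creep '[{"grip":0,"delta_pos":[1,-0.5,0],"rotation":[0,0,0]},{"grip":0,"delta_pos":[1,-0.5,0],"rotation":[0,0,0]},{"grip":0,"delta_pos":[1,-0.5,0],"rotation":[0,0,0]},{"grip":0,"delta_pos":[1,-0.5,0],"rotation":[0,0,0]},{"grip":0,"delta_pos":[1,-0.5,0],"rotation":[0,0,0]}]'| egrep 'pos'
python3 - <<'E'
from meas import *
a=snap('top')['color'][80:240,140:380]; b=snap('scene')['color'][120:300,150:390]
i=np.vstack([cv2.resize(a,(720,480))[:,:],cv2.resize(b,(720,540))])
i=np.hstack([cv2.resize(a,(400,300)),cv2.resize(b,(400,300))])
cv2.imwrite('pics/fin.png',cv2.cvtColor(i,cv2.COLOR_RGB2BGR)); print(ctrl.get_obs()['clock'])
E
```

```text
tool_pos: [0.5759, -0.124, 0.2271]
tool_pos: [0.5646, -0.2342, 0.2254]
tool_pos: [0.5542, -0.3432, 0.2259]
39.75
```

View pics/fin.png

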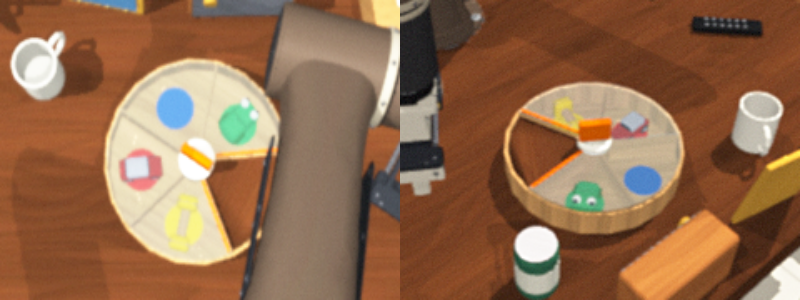

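All three toys rest on their discs: frog at (240,125), car at (140,168) and rattle at (183,225). The window is squarely over the dark sector, the blue compartment is empty because no bricks are out today, and the arm is clear. I'll hand it in.

```bash
python3 -c "
from plant import ctrl
print(ctrl.close_job())"
```

```text
the job is handed in; nothing more can be done
None
```

The frog, car and rattle are each in the compartment of their colour, no bricks were out today, the lid is clicked shut over the solid sector, and I handed the job in at about 40 s; no verdict was returned.

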